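Lock the levelling foot of the microscope slab

ROBOT

A 6-joint arm with a two-finger parallel gripper is mounted at the origin on the work surface. World frame = base frame: x ahead of the robot, y to its left, z up, the work surface at z = 0. Lengths are in m, angles in rad, forces in N, time in s.
With the tool pointing down it reaches from about 0.275 to 0.75 m from the base axis. Payload 10.2 kg.
Tool frame: the origin (TCP) lies midway between the tips of the shut fingers; the grasp point (between the pads) lies 19 mm behind it (env.hold_point_z is the distance from the TCP to the grasp point, in m); x points along the fingers, z is the direction in which the jaws open and shut, and the axes are right-handed (so a half turn about x gives the same grasp; the last joint's range is limited). The gripper opens to 85 mm and grips with 20 to 120 N. Pads are 22 mm wide; open, the fingers measure 114 mm over their backs; the gripper's body (76 mm by 85 mm) begins 54 mm behind the grasp point. The pads swing forward as they close: fully open they stand 13 mm farther back than shut.
Start: joints at [0.972, 0.313, 1.498, -0, 1.331, -0.223], TCP at [0.193, 0.488, 0.231] pointing down, gripper open.
Joint ranges: [-2.94, 2.94], [-0.97, 2.17], [0.19, 2.56], [-1.23, 4.37], [0.02, 3.11], [-2.88, 2.88]. Speed limits (rad/s): [2.39, 2.39, 3.01, 3.14, 3.14, 3.14].

INTERFACE

Orientations are given as a unit quaternion [x, y, z, w].
In Python, from bench import env, kinematics, monitor, eyes, job gives the robot as it stands. The module is installed in compiled form; this text tells all that it offers. Calls block until the motion is done:
- env.reach(position, orientation): joint-space move of the TCP to a pose.
- env.movel(position, velocity=0.15, frame=None, guard=None): straight line of the TCP; frame=None keeps the orientation; velocity is the mean speed in m/s. With guard (N) it stops when the force on the tool has changed by that much, and returns True; else False.
- env.set_joints(angles): joint-space move.
- env.release() and env.close_gripper(effort=None): open the fingers fully, or close them until they stop; effort is the grip in N (None keeps the last).
- env.hold(seconds).
- kinematics.ik(position, orientation): joint angles nearest the present ones, or None.
- monitor.sense(): the state.
- eyes.grab_frame(name): name is "scene" or "top"; returns a dict with "frame" (400x640x3 uint8, red, green, blue), "mtx" (3x3 intrinsics, pixels), "view" (4x4, takes a point from world to camera coordinates). Camera axes: x right, y down, z forward; pixel columns grow to the right and rows downward; lengths in m; the calibration is good to about 2 mm. A picture is of the moment at which its call begins. There is no depth.
A pose or a line that the arm cannot do raises env.MotionError and nothing moves.
- job.hand_in(): hands the job in, once; it reports no verdict.
The state is a dict: "clock": time; "joints": joint angles; "qvel": joint speeds; "joint_efforts": joint torques, N m; "position": TCP position; "ee_rot": TCP orientation; "contact_force": force on the tool from outside, world axes, zero at the start; "ft_torque": the same for the moment, N m; "finger_gap": opening from 0.0 (shut) to 1.0 (fully open).
Only numpy, scipy, OpenCV 4.12 (cv2) and the standard library are available. Lean on these libraries where they do the work, as an engineer would, in place of code of your own. Each camera call takes 0.05 s, during which the arm holds its last target.

TASK

The far levelling foot of the microscope slab has been set but its round lock nut is still loose: fit the middle-sized open-ended spanner on the screw's square head with its handle lying on the slab beside the lifting handle, so that the lifting handle's post stops the spanner and the screw cannot turn along, and then turn the lock nut clockwise until it comes up fully tight. Leave the spanner on the square until the nut is tight; then take it off and lay it flat on the rubber tool mat where it was. The screw must keep its setting (the little play in the spanner's jaws does no harm), and nothing else on the bench may be shifted or the microscope knocked.

Things in the scene. Friction and masses are not known exactly. Their poses are not given: they have to be found in the camera images.
- foot (a point): Axis of the far levelling foot, at the top of its 68 mm wide steel lug, 46 mm above the bench. z up; -y points to the slab, +x runs along the slab's end face, which is 58 mm from the axis. The slab's grey top (300 x 500 mm, x from -222 to 78 mm) is 19 mm higher than the lug. The same foot 144 mm away in -x, nearer the robot, is the other one, already locked.
- square (a point): Centre of the steel square head of the far levelling screw, 18 x 18 mm, from 1 mm below the slab's top to 17 mm above it (a 4 mm stub of thread on top), on the foot's axis. Turns with the screw; its x and y axes are normal to its flats, at the start within 2.5 degrees of the foot's x and y.
- screw (a joint): Turn of the levelling screw, rad, clockwise from above positive; within 0.04 of 0 at the start, not to go beyond 0.45 either way. It turns easily (0.12 N m), more easily than the nut turns on it: unheld, it goes round together with the nut. Held by the spanner it still goes along for up to 0.2 rad at first, until the play in the jaws and at the post is taken up.
- nut_mid (a point): Centre of the far foot's aluminium lock nut: round, eight grip lobes, 58 mm across (54 to 58 between the fingers), 16 mm high, lying on the lug under the square, on the same axis; its top is 2.5 mm below the slab's top. Origin half-way up, 8.5 mm above the lug. Gripped by its rim from above, tips just over the lug, the fingers astride the spanner's head (room: 43 mm wide head between them).
- locknut (a joint): Turn of the lock nut relative to the screw, rad, clockwise from above (tightening) positive. Starts at 0.1 to 0.7; fully tight at a firm stop at 1.30. Takes 0.3 N m to turn and stays where it is left; forced on past the stop it strains the spanner and drags the screw along.
- handle_post (a point): Foot, on the slab's top, of the nearer post of the lifting handle, a bow of 12 mm round steel bar 48 mm high. This post stands at x -20.5, y -150 mm in the foot's frame, the other at x -123.5. A spanner on the square with its handle along -y clears this post by 6 mm; a clockwise torque presses the handle against it.
- spanner_grip (a point): Middle of the handle of the middle-sized open-ended spanner (the one that fits): steel, flat, 8 mm thick, 200 mm long, handle 17 mm wide, head 42 mm wide, 0.28 kg. Origin half-way through its thickness; +x along the handle to the jaws, z up. Jaw tips 106 mm ahead, tail 94 mm behind, centre of mass about 15 mm ahead.
- spanner_jaws (a point): Centre of that spanner's jaws, 92 mm ahead of spanner_grip. The slot is 19.5 mm wide, open to +x, above and below, its bottom 11 mm behind this point, its tips flared: it goes on the 18 mm square from the side or from above. Fully on, this point is on the foot's axis, the spanner lying flat on the slab (this point 4 mm above the slab's top), handle along the foot's -y.
- spanner_s_grip (a point): Middle of the handle of the small spanner, 154 mm long, jaws 13 mm: too small for the square; a bystander.
- spanner_l_grip (a point): Middle of the handle of the large spanner, 242 mm long, jaws 27 mm: too big, it slips on the square; a bystander.
- toolmat: Grey rubber tool mat lying on the bench to the robot's left, 280 x 235 mm, 4 mm thick, fixed. Origin under its centre; x along its 280 mm side. The three spanners lie side by side on it along its x, 72 mm apart, jaws to its +x, in any order, each turned by up to 6 degrees.
- microscope: The upright microscope on the slab: cream stand with a vertical limb at its back (towards the foot), black stage, objectives, eyepieces at the far right. Origin at the middle of its back edge on the slab's top. Not to be knocked.
- oil_bottle: Small amber dropper bottle, 28 mm in diameter, 62 mm tall, standing on the slab on the side of the spanner's place away from the lifting handle. Bystander; origin under its centre.
- slide_box: Grey box of glass slides, 90 x 36 x 35 mm, on the bench just beyond the foot. Bystander; origin under its centre.
- objective_case: White plastic objective case, 38 mm in diameter, 58 mm tall, standing on the bench between foot and mat on the robot's side. Bystander; origin under its centre.
- petri_dish: Glass dish, 90 mm in diameter, 16 mm tall, on the bench beyond the foot. Bystander; origin under its centre.
- cleaner: White cleaner bottle, 48 mm in diameter, 110 mm tall, standing on the slab near the microscope's back. Bystander; origin under its centre.
- screwdriver: Small black-handled screwdriver, 150 mm long, lying on the bench in front of the mat on the robot's side. Bystander; origin under its middle.
Mind the look-alikes: they are no part of the job. What is shaped like the part that bears spanner_grip but yellow is not meant.

How it is judged:
By the outcome, as a careful person would: the job done as asked, in the order asked, and still so for the second after the job is handed in, with the robot touching nothing.
It also fails if it takes over 72 s, if anything falls off the work surface, if the arm or the gripper's body presses on something with over 40 N, if the wrist force passes 120 N, or if a joint passes its speed limit or range.

## Working session

There is one attempt and no reset: what is moved stays moved. The work goes in short steps, each a Python script; the robot and the scene stay as the last script left them, time stands still between calls to the robot, and variables do not carry over. Pictures are saved under pics/ and viewed, and the job is handed in when it is done.

```bash
mkdir -p pics; python3 - <<'E'
from bench import env, kinematics, monitor, eyes, job
import cv2,numpy as np
for n in("scene","top"):
    f=eyes.grab_frame(n); cv2.imwrite(f"pics/{n}0.png",f["frame"][...,::-1]); print(n,f["mtx"].round(1).tolist(),f["view"].round(4).tolist())
s=monitor.sense(); print(s)
E
```

```text
scene [[375.6, 0.0, 317.0], [0.0, 375.6, 198.4], [0.0, 0.0, 1.0]] [[0.5044, 0.8635, -0.0023, -0.3206], [0.4463, -0.263, -0.8554, -0.1345], [-0.7392, 0.4304, -0.518, 1.5078], [0.0, 0.0, 0.0, 1.0]]
top [[448.9, 0.0, 331.3], [0.0, 448.9, 202.0], [0.0, 0.0, 1.0]] [[0.0267, -0.9996, 0.002, 0.0705], [-0.9934, -0.0267, -0.1114, 0.5079], [0.1115, 0.001, -0.9938, 1.1946], [0.0, 0.0, 0.0, 1.0]]
{'clock': 0.1, 'joints': array([ 9.71594592e-01,  3.13371360e-01,  1.49836113e+00,  8.61791440e-06,
        1.33101190e+00, -2.23419028e-01]), 'qvel': array([-0.00045228, -0.00013808, -0.00283363,  0.00166234, -0.00034273,
        0.00131544]), 'joint_efforts': array([ 3.98028729e-03, -4.12903976e+01, -2.60142356e+01, -1.33285057e-04,
        2.96532919e-03,  3.61545290e-05]), 'position': array([0.19255921, 0.48816122, 0.23080391]), 'ee_rot': array([-0.39795164,  0.58497446,  0.39765954,  0.58421422]), 'contact_force': array([ 0.59539585, -0.58066508,  0.17146678]), 'ft_torque': array([ 0.02372911,  0.00674885, -0.01064281]), 'finger_gap': 0.9981006089221158}
```

View pics/scene0.png

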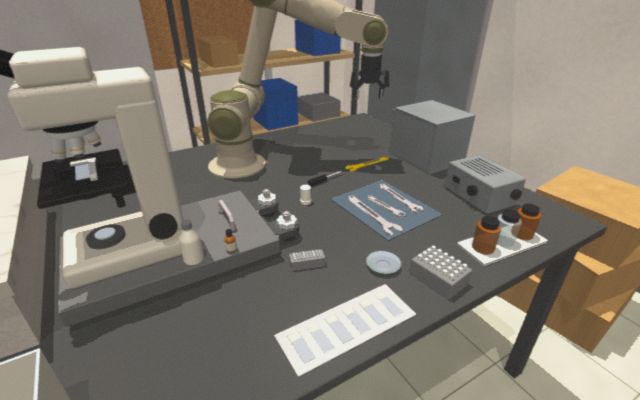

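View pics/top0.png

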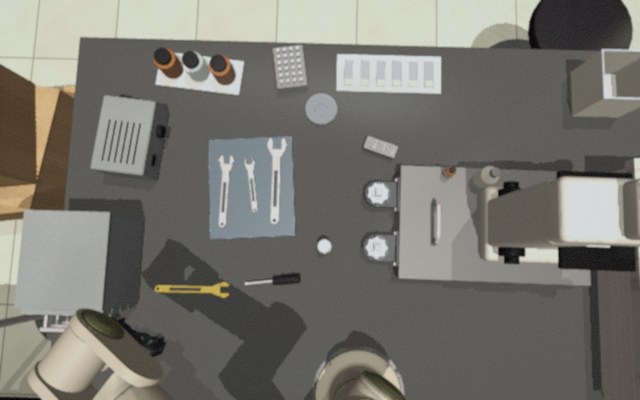

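The top view shows three grey spanners on the mat at about (225,190), (252,185) and (277,180), plus a yellow one at (192,290) that is a decoy. Their lengths come to about 72, 55 and 87 px, so the middle-sized one should be at (225,190). The far foot is at about (377,193). I'll confirm both with enlarged crops.

```bash
cat > h.py <<'E'
from bench import env, kinematics, monitor, eyes, job
import cv2,numpy as np
from scipy.spatial.transform import Rotation as R
def cast(f,uv,z):
    K=f["mtx"];V=f["view"];uv=np.atleast_2d(uv).astype(float)
    d=np.c_[uv,np.ones(len(uv))]@np.linalg.inv(K).T@V[:3,:3]
    c=-V[:3,:3].T@V[:3,3]
    return c+d*((z-c[2])/d[:,2])[:,None]
def proj(f,P):
    P=np.atleast_2d(P);c=P@f["view"][:3,:3].T+f["view"][:3,3];p=c@f["mtx"].T
    return p[:,:2]/p[:,2:]
def crop(f,x0,y0,x1,y1,s,name):
    im=cv2.resize(f["frame"][y0:y1,x0:x1],None,fx=s,fy=s,interpolation=cv2.INTER_CUBIC)
    cv2.imwrite("pics/"+name+".png",im[...,::-1])
def quat(phi):
    # tool down, jaw-opening axis z at world yaw phi
    x=np.array([0,0,-1.]);z=np.array([np.cos(phi),np.sin(phi),0]);y=np.cross(z,x)
    return R.from_matrix(np.c_[x,y,z]).as_quat()
def st(m=""):
    s=monitor.sense();print(m,round(s["clock"],2),"p",s["position"].round(4),"F",s["contact_force"].round(1),"T",s["ft_torque"].round(2),"gap",round(s["finger_gap"],3),"q",s["joints"].round(3))
    return s
E
python3 - <<'E'
from h import *
f=eyes.grab_frame("top")
crop(f,200,125,305,245,5,"mat0"); crop(f,345,150,500,265,5,"foot0")
g=eyes.grab_frame("scene"); crop(g,200,175,320,260,6,"foots0")
np.save("f0.npy",f,allow_pickle=True);np.save("g0.npy",g,allow_pickle=True)
E
```

```text
(no output)
```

View pics/mat0.png

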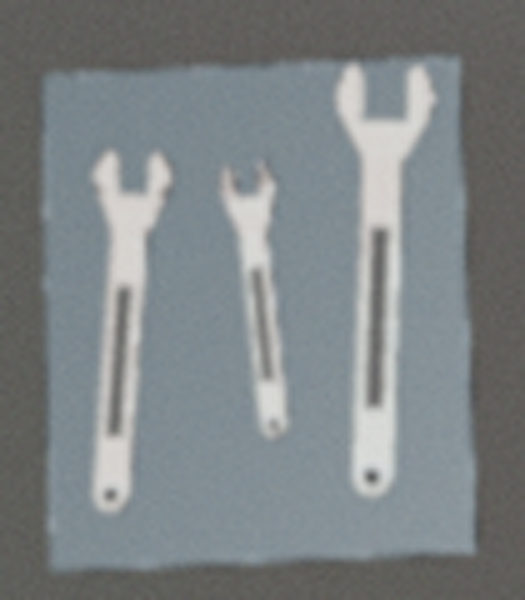

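View pics/foot0.png

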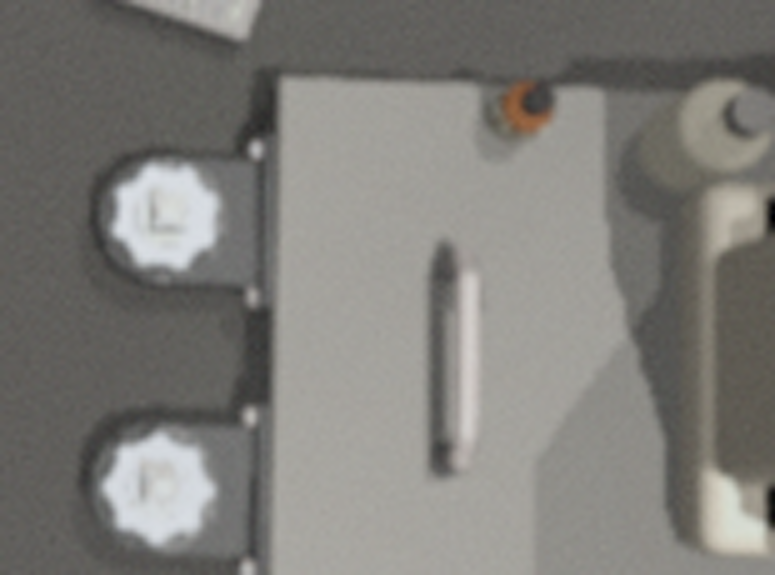

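View pics/foots0.png

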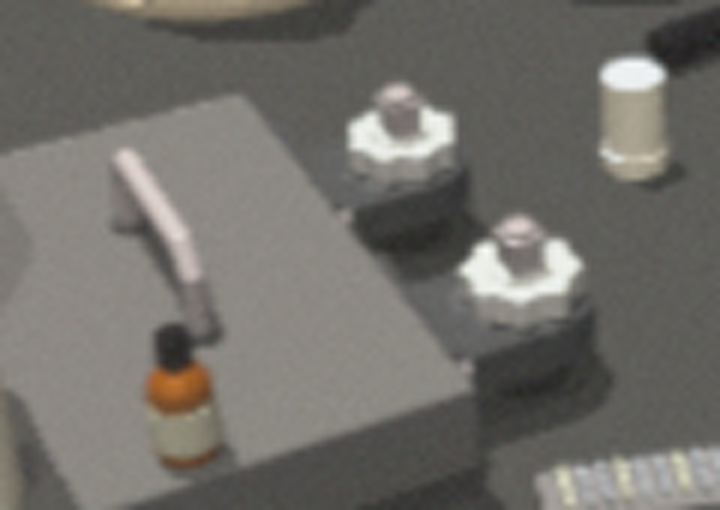

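The crops confirm it: the left spanner, with jaws at about (226,160) and tail at about (222,225), is medium in length. The far nut is at about (378,193) and the near, already locked one at (377,246). Next I'll measure them.

```bash
cat > meas.py <<'E'
from h import *
def spanner(f,z,roi,tail_hint=None,thr=165,pr=True):
    x0,y0,x1,y1=roi
    S=8
    im=cv2.resize(f["frame"][y0:y1,x0:x1],None,fx=S,fy=S,interpolation=cv2.INTER_CUBIC)
    g=im.min(axis=2); m=(g>thr).astype(np.uint8)
    cs,_=cv2.findContours(m,cv2.RETR_EXTERNAL,cv2.CHAIN_APPROX_NONE)
    out=[]
    for c in cs:
        if cv2.contourArea(c)<3000: continue
        uv=(c[:,0,:]+0.5)/S-0.5+[x0,y0]
        P=cast(f,uv,z)[:,:2].astype(np.float32)
        box=cv2.minAreaRect(P)
        out.append((P,box))
    return out
def analyse(P):
    # initial axis: PCA, refine by handle mid-line
    c=P.mean(0);u=np.linalg.svd(P-c,full_matrices=False)[2][0]
    for _ in range(4):
        n=np.array([-u[1],u[0]]);s=(P-c)@u;t=(P-c)@n
        lo,hi=s.min(),s.max();L=hi-lo
        wl=np.ptp(t[s<lo+.25*L]);wh=np.ptp(t[s>hi-.25*L])
        if wl>wh: u=-u;continue
        ss=np.linspace(lo+.12*L,lo+.62*L,25);mid=[];w=[]
        for a in ss:
            k=abs(s-a)<.003;tt=t[k]
            up=tt[tt>tt.mean()].mean();dn=tt[tt<=tt.mean()].mean()
            mid.append((up+dn)/2);w.append(up-dn)
        a,b=np.polyfit(ss,mid,1)
        c=c+n*b;u=u+n*a;u/=np.linalg.norm(u)
    s=(P-c)@u
    return c+u*s.min(),u,np.ptp(s),np.median(w)
E
python3 - <<'E'
from meas import *
f=np.load("f0.npy",allow_pickle=True).item();g=np.load("g0.npy",allow_pickle=True).item()
for P,b in spanner(f,.012,(205,130,300,245)):
    t,u,L,w=analyse(P);print("tail",t.round(4),"yaw",np.degrees(np.arctan2(u[1],u[0])).round(2),"L",L.round(4),"w",w.round(4),"grip",(t+u*L*94/200).round(4))
for n,fr,rois in(("top",f,((355,170,397,215),(352,225,397,270))),("scene",g,((272,205,305,230),(254,185,282,208)))):
  for x0,y0,x1,y1 in rois:
    S=8;im=cv2.resize(fr["frame"][y0:y1,x0:x1],None,fx=S,fy=S,interpolation=cv2.INTER_CUBIC)
    m=(im.min(axis=2)>170).astype(np.uint8)
    c=max(cv2.findContours(m,0,1)[0],key=cv2.contourArea);(cx,cy),r=cv2.minEnclosingCircle(c)
    uv=np.array([cx,cy])/S-.5+.5/S+[x0,y0];print(n,"nut",uv.round(2),r/S,cast(fr,uv,.0625).round(4), "bbox",cv2.boundingRect(c))
E
```

```text
tail [0.4752 0.2943] yaw 8.98 L 0.1501 w 0.0153 grip [0.5448 0.3053]
tail [0.431  0.3836] yaw -1.06 L 0.2006 w 0.0197 grip [0.5253 0.3819]
tail [0.4432 0.24  ] yaw 0.39 L 0.2423 w 0.0231 grip [0.557  0.2408]
top nut [377.7  192.79] 10.853479385375977 [[ 0.5299 -0.0386  0.0625]] bbox (102, 104, 167, 166)
top nut [376.39 247.3 ] 11.118185997009277 [[ 0.3859 -0.0373  0.0625]] bbox (110, 93, 178, 178)
scene nut [286.31 219.19] 9.90345287322998 [[ 0.5304 -0.0393  0.0625]] bbox (39, 80, 159, 87)
scene nut [266.31 196.69] 8.705255508422852 [[ 0.387  -0.0379  0.0625]] bbox (34, 64, 138, 72)
```

```bash
python3 - <<'E'
from meas import *
f=np.load("f0.npy",allow_pickle=True).item()
P=[p for p,b in spanner(f,.012,(205,130,300,245)) if abs(analyse(p)[2]-.2)<.01][0]
t,u,L,w=analyse(P); n=np.array([-u[1],u[0]])
s=(P-t)@u;d=(P-t)@n
for a in np.arange(.01,.2,.01):
    tt=d[abs(s-a)<.002]; print(round(a,3),(tt.min()*1e3).round(1),(tt.max()*1e3).round(1),((tt.max()+tt.min())*500).round(1))
im=f["frame"].copy()
big=cv2.resize(im[125:245,200:305],None,fx=5,fy=5,interpolation=cv2.INTER_CUBIC)
q=proj(f,np.c_[[t,t+u*L],[.012,.012]]);q=((q+.5-[200,125])*5).astype(int);cv2.line(big,tuple(map(int,q[0])),tuple(map(int,q[1])),(255,0,0),1)
cv2.imwrite("pics/fit0.png",big[...,::-1])
# slab end edge & mat edges
S=4
for y in range(170,280,10):
    r=f["frame"][y,380:420].astype(int).mean(1);print(y,r[8:30].astype(int))
E
```

```text
0.01 -10.8 9.9 -0.5
0.02 -10.6 10.2 -0.2
0.03 -9.8 9.8 -0.0
0.04 -9.7 9.9 0.1
0.05 -9.6 9.9 0.1
0.06 -10.4 9.9 -0.2
0.07 -10.4 9.9 -0.3
0.08 -10.1 10.0 -0.1
0.09 -9.2 9.9 0.4
0.1 -10.1 10.0 -0.1
0.11 -9.6 9.9 0.2
0.12 -10.2 9.9 -0.1
0.13 -10.9 10.1 -0.4
0.14 -10.1 10.2 0.1
0.15 -9.0 10.0 0.5
0.16 -13.6 12.9 -0.4
0.17 -16.8 16.7 -0.0
0.18 -17.8 19.5 0.9
0.19 -20.5 22.1 0.8
170 [ 92  96  97  94  92  94  84  67  60  60  55  54  94 140 160 158 158 159
 160 159 159 156]
180 [ 81  82  83  77  65  63  92 151 172 126  95  94 112 148 159 161 160 159
 159 159 160 158]
190 [179 139 116 110 111 113 112 106  87  79 100 101 119 152 159 162 160 163
 159 160 160 158]
200 [123 115 111 114 112 113 114 108  89  82 105 113 135 158 161 160 158 162
 161 159 160 157]
210 [ 84  82  85  83  80  84 116 141 117  94  97 108 140 160 162 161 161 161
 160 161 159 159]
220 [ 96  98  97  95  89  81  65  63  57  62  68 104 141 158 161 161 161 162
 161 161 160 161]
230 [ 95  97  90  71  69  66  76  75  72  73  80 113 152 162 162 161 161 162
 164 164 162 160]
240 [112 117 111 111 116 114 107  94  85 101 106 125 159 164 162 163 163 163
 164 162 163 162]
250 [127 116 113 113 112 112  98  71  82 104 111 137 162 165 165 166 163 164
 163 165 164 164]
260 [109 107 112 105 106  99  84  65  83 105 113 144 161 165 164 166 167 165
 165 164 165 165]
270 [ 91  84  89  85  75  63  52  52  41  57 102 151 165 165 167 165 166 164
 164 165 165 163]
```

View pics/fit0.png

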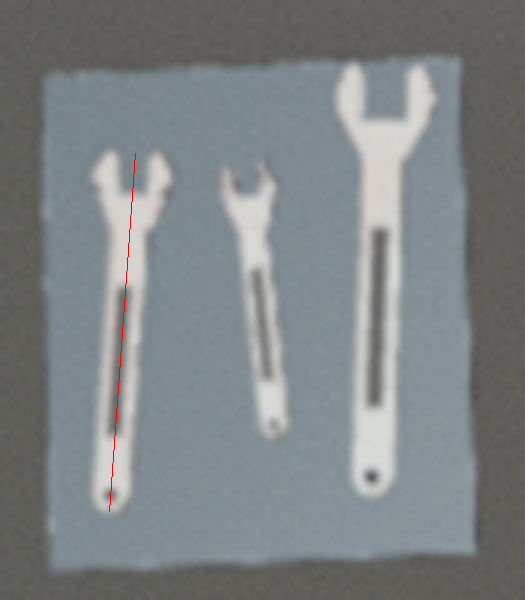

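```bash
python3 - <<'E'
from meas import *
f=np.load("f0.npy",allow_pickle=True).item();g=np.load("g0.npy",allow_pickle=True).item()
uv=[]
for y in range(168,282):
    r=f["frame"][y,396:412].astype(float).mean(1)
    k=np.where(r>130)[0]
    if len(k) and k[0]>0: k=k[0];uv.append((396+k-1+(130-r[k-1])/(r[k]-r[k-1]),y))
P=cast(f,np.array(uv),.065);a=np.polyfit(P[:,0],P[:,1],1);r=P[:,1]-np.polyval(a,P[:,0]);print("end edge yaw",np.degrees(np.arctan(a[0])),"y at .53",np.polyval(a,.53),"rms",r.std(), P[[0,-1]].round(4))
# far slab side edge (image top edge of slab)
uv=[]
for x in range(410,440):
    r=f["frame"][158:180,x].astype(float).mean(1);k=np.where(r>125)[0][0];uv.append((x,158+k-1+(125-r[k-1])/(r[k]-r[k-1])))
P=cast(f,np.array(uv),.065);a=np.polyfit(P[:,1],P[:,0],1);print("side: x=",np.polyval(a,-.1),"yaw",-np.degrees(np.arctan(a[0])))
# lifting handle: top bar, z=.113 top
x0,y0,x1,y1=425,190,445,250;S=8
im=cv2.resize(f["frame"][y0:y1,x0:x1],None,fx=S,fy=S,interpolation=cv2.INTER_CUBIC)
m=(im.min(axis=2)>180).astype(np.uint8);c=max(cv2.findContours(m,0,1)[0],key=cv2.contourArea)
b=cv2.minAreaRect(c);q=cv2.boxPoints(b)/S-.5+[x0,y0];print("bar",cast(f,q,.110).round(4))
# cross-check spanner in scene
for P,b in spanner(g,.012,(330,180,440,240),thr=150):
    b=np.array(cv2.boxPoints(b));print(b.round(3).tolist())
E
```

```text
end edge yaw -0.6699937550138735 y at .53 -0.09786371105160871 rms 0.0009791892215900101 [[ 0.5979 -0.0989  0.065 ]
 [ 0.3084 -0.1047  0.065 ]]
side: x= 0.6059108587031277 yaw -0.4706400463430134
bar [[ 0.4129 -0.1841  0.11  ]
 [ 0.4979 -0.1852  0.11  ]
 [ 0.498  -0.1931  0.11  ]
 [ 0.413  -0.1919  0.11  ]]
[[0.4410000145435333, 0.25099998712539673], [0.44600000977516174, 0.19499999284744263], [0.6890000104904175, 0.2160000056028366], [0.6840000152587891, 0.2720000147819519]]
[[0.4729999899864197, 0.30300000309944153], [0.4790000021457672, 0.2709999978542328], [0.628000020980835, 0.3019999861717224], [0.6209999918937683, 0.33399999141693115]]
[[0.42899999022483826, 0.36500000953674316], [0.6330000162124634, 0.3580000102519989], [0.6340000033378601, 0.40299999713897705], [0.4300000071525574, 0.4090000092983246]]
```

The middle spanner measures 200.6 mm, the small one 150 mm and the large one 242 mm, so the left one is right. The foot's axis is at about (0.530, -0.039) with yaw about -0.5°, and the nuts, slab edge and bar agree on it. Next I'll check the inverse kinematics along the path, then pick the spanner up.

```bash
python3 - <<'E'
from h import *
th=np.radians(-.5);q0=monitor.sense()["joints"]
for ph in (np.radians(89),np.radians(-91)):
    print("pick",kinematics.ik([.540,.3816,.006],quat(ph)))
for ph in (th,th+np.pi): print("place",kinematics.ik([.53,-.116,.069],quat(ph)))
for d in (60,45,0,-45,-60,135,120,-135,180): print("nut",d,kinematics.ik([.53,-.039,.0436],quat(th+np.radians(d))))
f=np.load("f0.npy",allow_pickle=True).item();g=np.load("g0.npy",allow_pickle=True).item()
print("bottle",cast(f,[445.5,176],.065).round(3),cast(g,[230.5,251],.065).round(3),"cleaner",cast(g,[192,261],.065).round(3),"limb base scene",cast(g,[[178,238],[165,240]],.075).round(3),"box",cast(f,[381,147],.035).round(3))
E
```

```text
pick [ 4.38380862e-01  8.39341269e-01  1.25702498e+00 -4.44089210e-16
  1.04522640e+00 -1.11496217e+00]
pick [ 4.38380862e-01  8.39341269e-01  1.25702498e+00 -4.44089210e-16
  1.04522640e+00  2.02663048e+00]
place [-4.31506545e-01  5.32154563e-01  1.63399021e+00 -4.44089210e-16
  9.75447882e-01 -4.22779899e-01]
place [-4.31506545e-01  5.32154563e-01  1.63399021e+00 -4.44089210e-16
  9.75447882e-01  2.71881275e+00]
nut 60 [-2.94080349e-01  5.51660219e-01  1.68490135e+00 -4.44089210e-16
  9.05031084e-01 -1.33255125e+00]
nut 45 [-2.94080349e-01  5.51660219e-01  1.68490135e+00 -4.44089210e-16
  9.05031084e-01 -1.07075187e+00]
nut 0 [-2.94080349e-01  5.51660219e-01  1.68490135e+00 -4.44089210e-16
  9.05031084e-01 -2.85353702e-01]
nut -45 [-2.94080349e-01  5.51660219e-01  1.68490135e+00 -4.44089210e-16
  9.05031084e-01  5.00044461e-01]
nut -60 [-2.94080349e-01  5.51660219e-01  1.68490135e+00 -4.44089210e-16
  9.05031084e-01  7.61843849e-01]
nut 135 [-2.94080349e-01  5.51660219e-01  1.68490135e+00 -4.44089210e-16
  9.05031084e-01 -2.64154819e+00]
nut 120 [-2.94080349e-01  5.51660219e-01  1.68490135e+00 -4.44089210e-16
  9.05031084e-01 -2.37974880e+00]
nut -135 [-2.94080349e-01  5.51660219e-01  1.68490135e+00 -4.44089210e-16
  9.05031084e-01  2.07084079e+00]
nut 180 [-2.94080349e-01  5.51660219e-01  1.68490135e+00 -4.44089210e-16
  9.05031084e-01  2.85623895e+00]
bottle [[ 0.579 -0.218  0.065]] [[ 0.59  -0.224  0.065]] cleaner [[ 0.579 -0.317  0.065]] limb base scene [[ 0.482 -0.327  0.075]
 [ 0.474 -0.358  0.075]] box [[ 0.661 -0.049  0.035]]
```

```bash
python3 - <<'E'
from h import *
yaw=np.radians(-1.06);u=np.array([np.cos(yaw),np.sin(yaw)])
p=np.array([.4310,.3836])+u*(.094+.015)
o=quat(yaw-np.pi/2)
env.reach([*p,.12],o);st("above")
env.movel([*p,.0062],.1,guard=8);st("down")
env.close_gripper(50);st("closed")
env.movel([*p,.12],.1);st("up")
f=eyes.grab_frame("top");crop(f,180,100,330,250,4,"pick");g=eyes.grab_frame("scene");crop(g,310,130,460,250,5,"pick_s")
E
```

```text
above 2.14 p [0.5397 0.382  0.1202] F [ 0.9 -0.1  0.7] T [ 0.07 -0.03 -0.01] gap 0.999 q [0.439 0.706 1.179 0.    1.257 2.027]
down 3.43 p [0.5404 0.3818 0.007 ] F [ 0.6 -0.4  1.1] T [-0.03 -0.05  0.01] gap 0.999 q [ 0.438  0.838  1.256 -0.     1.046  2.028]
closed 4.08 p [0.5401 0.3817 0.0065] F [-0.9 -0.5  1.8] T [ 0.08  0.1  -0.01] gap 0.177 q [0.438 0.839 1.257 0.    1.046 2.028]
up 5.37 p [0.5397 0.3814 0.1192] F [ 0.6 -1.  -2.3] T [-0.04 -0.01 -0.04] gap 0.174 q [ 0.438  0.707  1.179 -0.     1.257  2.028]
```

View pics/pick_s.png

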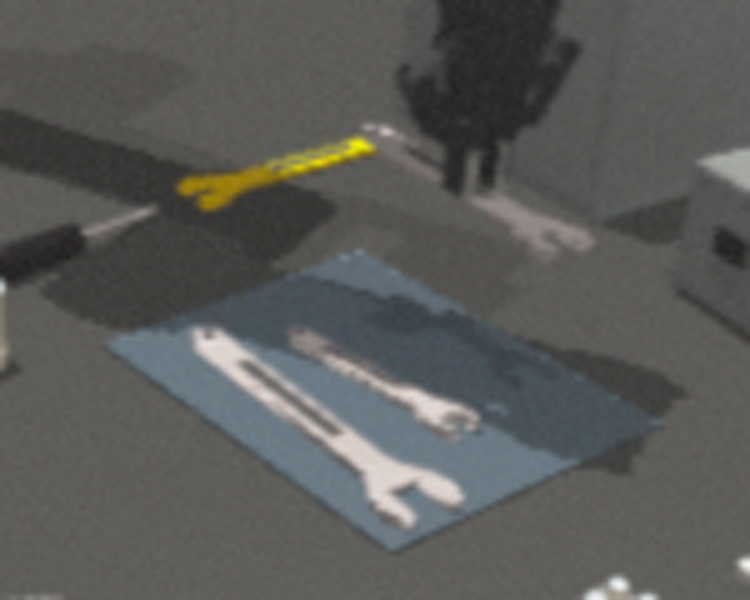

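View pics/pick.png

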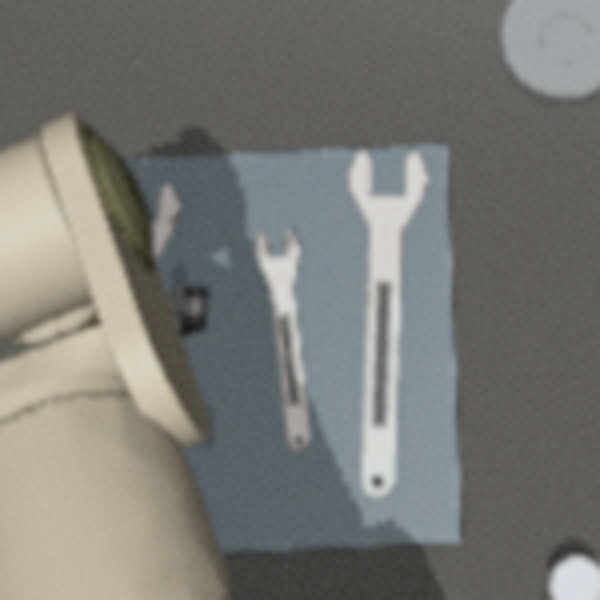

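The spanner is held level (scene view: jaws at about (420,177), held near (402,165)), and the other two are undisturbed. Next I'll stage it at the square.

```bash
python3 - <<'E'
from h import *
A=np.array([.5297,-.0390]);th=np.radians(-.5)
v=np.array([-np.sin(th),np.cos(th)]) # foot +y
o=quat(th)
p=A-v*(.077+.030)
s=monitor.sense()["position"];env.movel([s[0],s[1],.18],.15)
env.reach([*p,.18],o);st("transit")
env.movel([*p,.085],.12,guard=10);st("stage")
g=eyes.grab_frame("scene");crop(g,190,170,320,265,6,"stage_s");f=eyes.grab_frame("top");crop(f,340,150,500,265,5,"stage_t")
np.save("g1.npy",g,allow_pickle=True)
E
```

```text
transit 8.16 p [ 0.5289 -0.1456  0.1799] F [ 1.3  0.2 -2.6] T [ 0.03 -0.02  0.01] gap 0.175 q [-0.482  0.408  1.502  0.     1.232 -0.474]
stage 9.1 p [ 0.5292 -0.1462  0.0857] F [-0.1 -0.2 -2.5] T [-0.    0.02  0.03] gap 0.173 q [-0.483  0.52   1.602 -0.     1.019 -0.474]
```

View pics/stage_s.png

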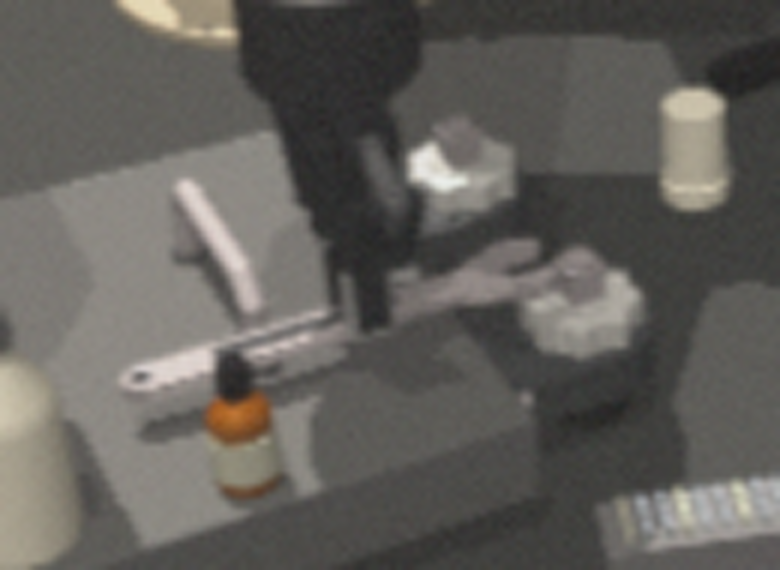

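View pics/stage_t.png

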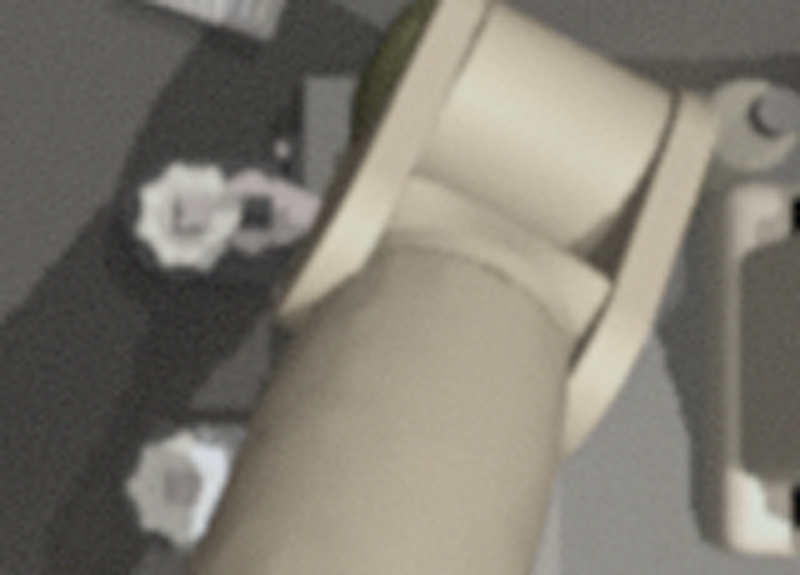

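The top view shows the jaw slot at about (392,192) and the square at about (378,192), close to aligned. I'll enlarge it.

```bash
python3 - <<'E'
from h import *
F=[eyes.grab_frame("top")for _ in range(6)]
f=F[0];f["frame"]=np.mean([x["frame"].astype(float) for x in F],0)
im=f["frame"][175:215,362:410]
im=np.clip((im-40)*1.5,0,255).astype(np.uint8)
b=cv2.resize(im,None,fx=16,fy=14,interpolation=cv2.INTER_CUBIC) if 0 else cv2.resize(im,None,fx=14,fy=14,interpolation=cv2.INTER_CUBIC)
# overlay: expected tool axis line at z .0883
s=monitor.sense();p=s["position"]
q=proj(f,[[p[0],p[1]+.05,.0892],[p[0]-.0005,p[1]+.107,.0892],[.5297,-.039,.082]]);q=(q+.5-[362,175])*14
for a in q: cv2.circle(b,tuple(int(i) for i in a),3,(255,0,0),-1)
cv2.imwrite("pics/rel.png",b[...,::-1])
print(cast(f,[[0,0]],.082)[0]-cast(f,[[0,1]],.082)[0])
E
```

```text
[0.00289337 0.00031545 0.        ]
```

View pics/rel.png

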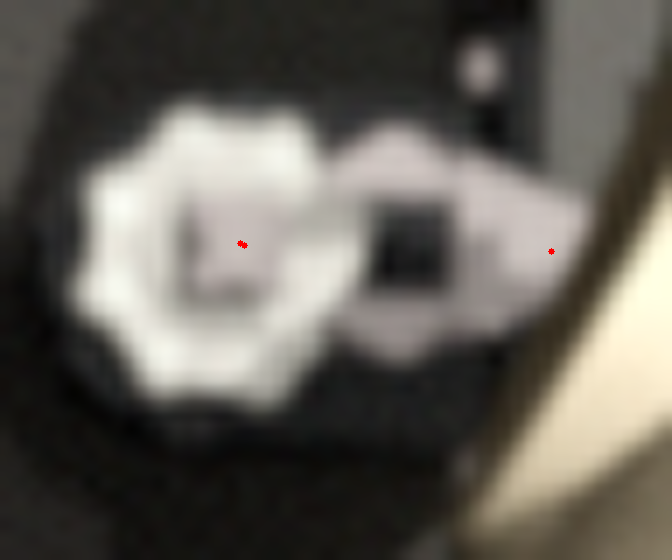

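The spanner axis is within about 0.5 mm of the square's centre. I'll lower it to just above the slab and slide it on.

```bash
python3 - <<'E'
from h import *
A=np.array([.5297,-.0390]);th=np.radians(-.5);v=np.array([-np.sin(th),np.cos(th)])
P=lambda d,z:[*(A-v*(.077+d)),z]
print(env.movel(P(.030,.0705),.05,guard=8));st("low")
print(env.movel(P(.015,.0705),.04,guard=10));st("mid")
print(env.movel(P(-.004,.0705),.03,guard=12));st("in")
g=eyes.grab_frame("scene");crop(g,190,170,320,265,6,"in_s");f=eyes.grab_frame("top");crop(f,362,175,410,215,14,"in_t")
E
```

```text
False
low 9.94 p [ 0.5286 -0.1459  0.0701] F [ 0.1  0.  -2.5] T [-0.01  0.03  0.02] gap 0.174 q [-0.483  0.542  1.614  0.     0.987 -0.474]
False
mid 10.47 p [ 0.529  -0.1307  0.0706] F [ 1.4  0.6 -2.5] T [ 0.03 -0.14 -0.14] gap 0.175 q [-0.457  0.534  1.626  0.     0.982 -0.449]
True
in 11.02 p [ 0.5293 -0.1155  0.0705] F [ 1.2 -3.7 -3.1] T [-0.64 -0.18 -0.05] gap 0.176 q [-0.43   0.528  1.637 -0.003  0.975 -0.42 ]
```

View pics/in_s.png

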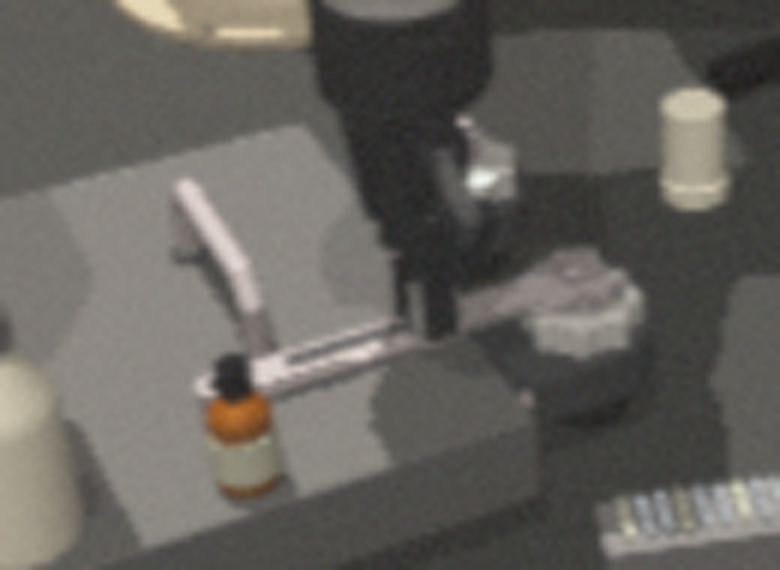

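View pics/in_t.png

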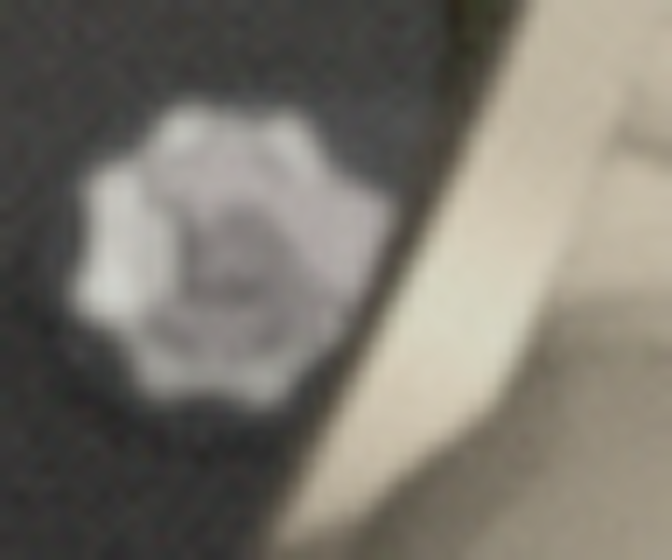

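The spanner is seated: contact came with the jaw centre at y = -0.0385, and both views show the head around the square. I'll back off 1 mm, lower it onto the slab and release.

```bash
python3 - <<'E'
from h import *
A=np.array([.5297,-.0390]);th=np.radians(-.5);v=np.array([-np.sin(th),np.cos(th)])
P=lambda d,z:[*(A-v*(.077+d)),z]
env.movel(P(.0007,.0705),.03);st("back")
print(env.movel(P(.0007,.0668),.02,guard=6));st("down")
env.release();st("rel")
env.movel(P(.0007,.15),.15);st("up")
g=eyes.grab_frame("scene");crop(g,190,170,320,265,6,"fit_s");f=eyes.grab_frame("top");crop(f,340,150,500,265,5,"fit_t")
E
```

```text
back 11.37 p [ 0.529  -0.1164  0.0704] F [ 1.2 -0.8 -3. ] T [ 0.02 -0.29 -0.12] gap 0.173 q [-0.432  0.529  1.636 -0.002  0.977 -0.423]
True
down 11.61 p [ 0.5291 -0.1166  0.0674] F [-0.9 -0.6  4.8] T [ 0.04  0.23 -0.07] gap 0.177 q [-0.432  0.533  1.638 -0.002  0.97  -0.423]
rel 12.29 p [ 0.529  -0.1165  0.0669] F [-0.5  0.7 -0.2] T [-0.02  0.03  0.04] gap 1.003 q [-0.433  0.534  1.638 -0.002  0.969 -0.423]
up 12.99 p [ 0.5286 -0.1165  0.1491] F [-0.8  0.9 -0.6] T [-0.02 -0.05 -0.02] gap 1.002 q [-0.433  0.426  1.562 -0.002  1.155 -0.424]
```

View pics/fit_s.png

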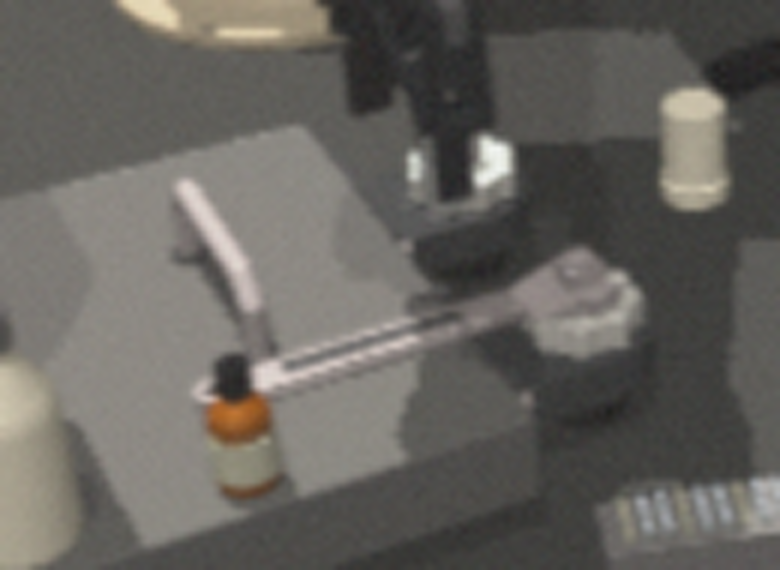

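View pics/fit_t.png

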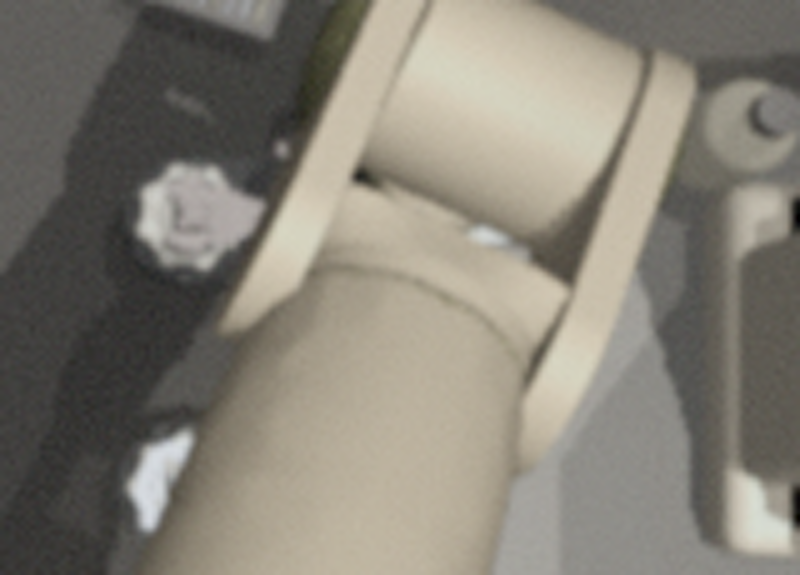

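The spanner lies flat on the slab beside the post with its head on the square. Next is the nut: approach with the fingers at +45°, grip, and turn clockwise (positive q6) while watching torque.

```bash
python3 - <<'E'
from h import *
A=[.5297,-.0393];th=np.radians(-.5)
o=quat(th+np.radians(45))
env.reach([*A,.15],o);st("above")
print(env.movel([*A,.0445],.1,guard=10));st("down")
env.close_gripper(60);st("closed")
g=eyes.grab_frame("scene");crop(g,190,170,320,265,6,"nut_s")
E
```

```text
above 13.76 p [ 0.5296 -0.0396  0.1496] F [-0.9  0.1  0.1] T [-0.    0.01 -0.04] gap 1.001 q [-0.295  0.404  1.593 -0.     1.145 -1.069]
False
down 14.97 p [ 0.5301 -0.0394  0.0451] F [-1.  -0.1 -0.3] T [ 0.02 -0.01  0.01] gap 1.004 q [-0.295  0.549  1.685 -0.     0.907 -1.071]
closed 15.39 p [ 0.5305 -0.0388  0.0457] F [-0.7  5.   8.4] T [ 0.9  -0.07 -0.09] gap 0.613 q [-0.294  0.548  1.684  0.002  0.907 -1.071]
```

View pics/nut_s.png

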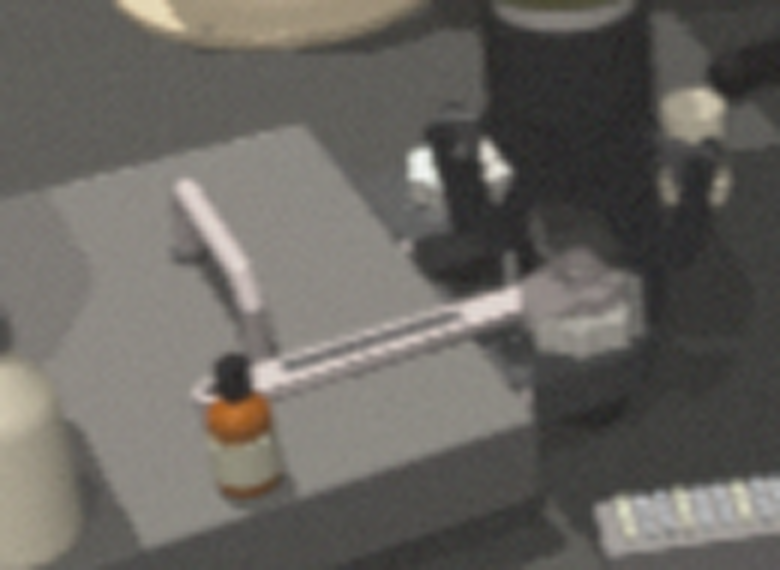

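```bash
python3 - <<'E'
from h import *
g=eyes.grab_frame("scene");crop(g,220,130,340,230,6,"nut_s2")
f=eyes.grab_frame("top");crop(f,320,140,440,270,5,"nut_t2");st()
E
```

```text
15.54 p [ 0.5306 -0.0388  0.0457] F [-1.2  4.   7.9] T [ 0.86 -0.08 -0.13] gap 0.616 q [-0.294  0.548  1.684  0.002  0.907 -1.071]
```

View pics/nut_s2.png

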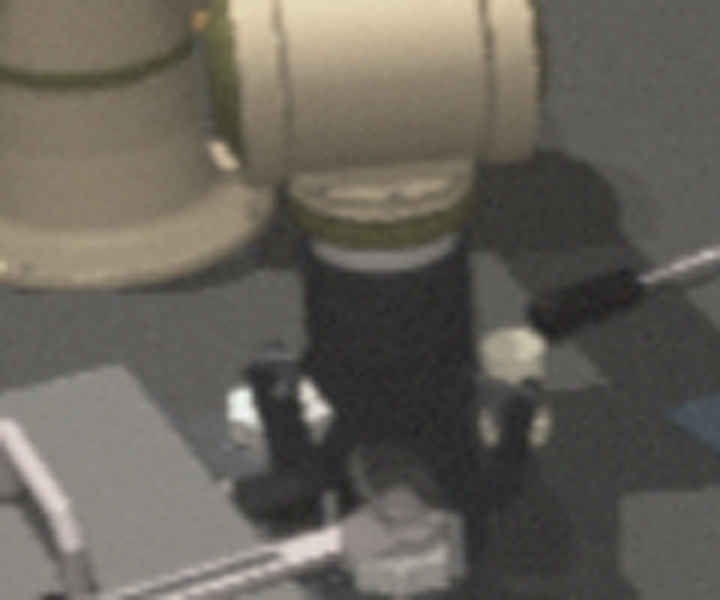

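View pics/nut_t2.png

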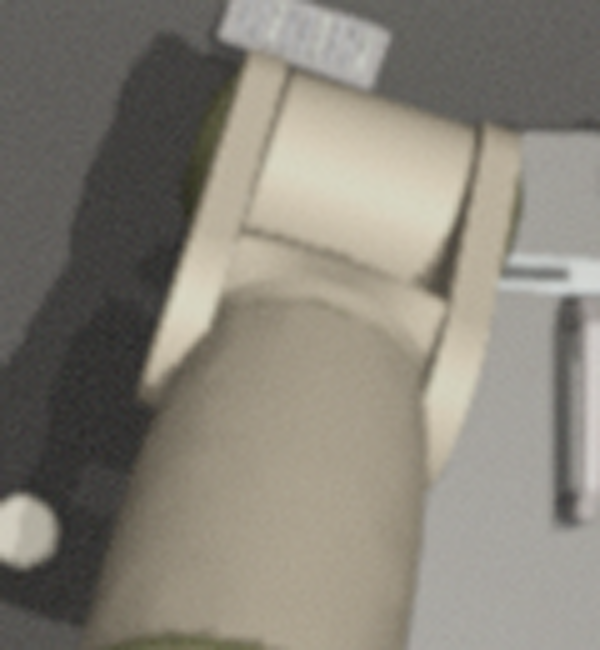

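The fingers are closed on the nut: a gap reading of 0.613 matches about 55 mm. The dark parts on either side are the finger linkages. Now I'll turn it in steps.

```bash
cat > turn.py <<'E'
from h import *
import sys
step,n,lim=float(sys.argv[1]),int(sys.argv[2]),float(sys.argv[3])
q=np.array(kinematics.ik([.5297,-.0393,.0445],quat(np.radians(-.5)))) if 0 else monitor.sense()["joints"].copy()
q[3]=0
for i in range(n):
    q[5]+=step;env.set_joints(q);s=monitor.sense()
    print(round(s["clock"],2),"q6",round(s["joints"][5],3),"cmd",round(q[5],3),"F",s["contact_force"].round(1),"T",s["ft_torque"].round(2),"gap",round(s["finger_gap"],3))
    if abs(s["ft_torque"][2])>lim or np.linalg.norm(s["contact_force"])>40: print("STOP");break
E
python3 turn.py 0.08 6 0.8
```

```text
15.79 q6 -0.993 cmd -0.991 F [0.3 3.5 2.5] T [ 0.71 -0.1  -0.08] gap 0.611
16.04 q6 -0.914 cmd -0.911 F [-0.   5.4  2.5] T [ 0.88 -0.12 -0.13] gap 0.613
16.29 q6 -0.834 cmd -0.831 F [0.5 4.7 2.4] T [ 0.99 -0.11 -0.04] gap 0.613
16.54 q6 -0.754 cmd -0.751 F [-0.2  5.2  1.6] T [ 0.95 -0.2  -0.06] gap 0.612
16.79 q6 -0.674 cmd -0.671 F [0.7 5.  3. ] T [ 0.9  -0.12 -0.02] gap 0.613
17.04 q6 -0.594 cmd -0.591 F [0.7 5.6 3.2] T [ 0.96 -0.16  0.05] gap 0.608
```

The torque is lower than I expected, so I'll look before continuing.

```bash
python3 - <<'E'
from h import *
g=eyes.grab_frame("scene");crop(g,190,170,320,265,6,"t1_s")
f=eyes.grab_frame("top");crop(f,340,150,500,265,5,"t1_t");st()
E
```

```text
17.14 p [ 0.5306 -0.0388  0.0459] F [1.6 4.6 2.8] T [ 1.02 -0.15 -0.02] gap 0.61 q [-2.940e-01  5.480e-01  1.684e+00  1.000e-03  9.070e-01 -5.940e-01]
```

View pics/t1_s.png

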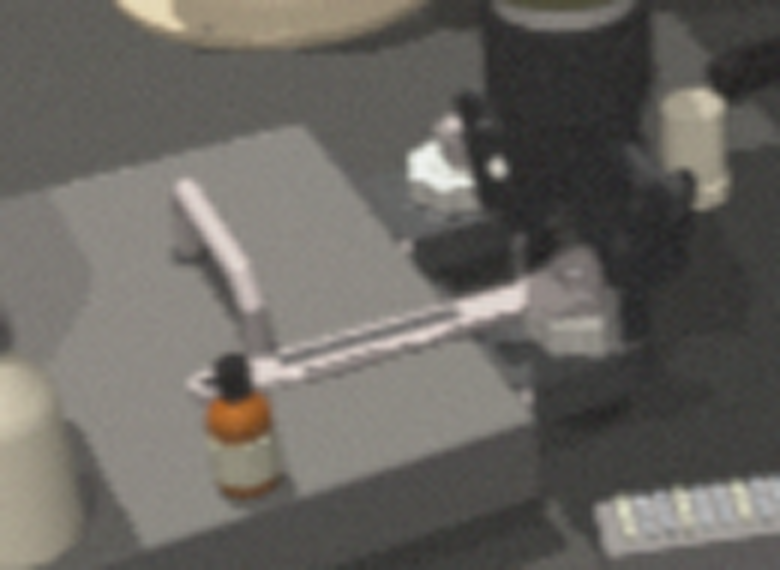

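View pics/t1_t.png

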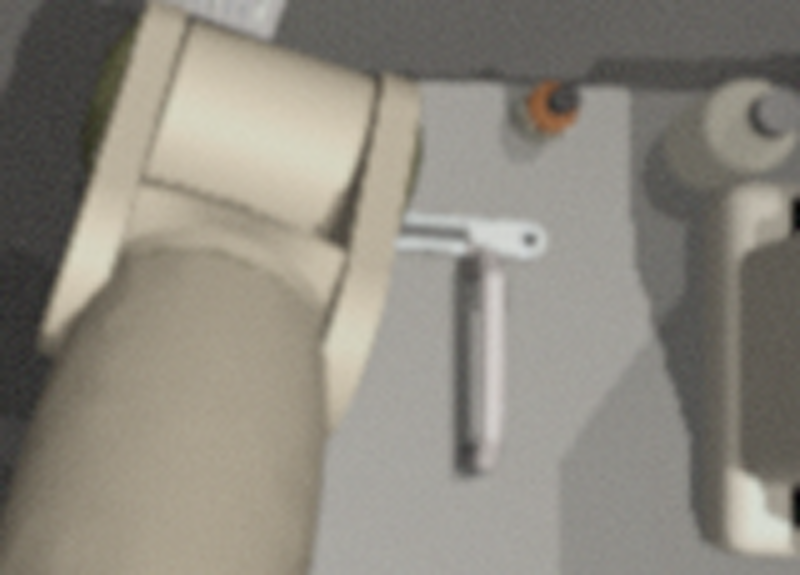

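The handle is now bearing on the post, as intended, and the nut is turning on the screw. I'll continue in smaller steps.

```bash
python3 turn.py 0.05 20 0.45
```

```text
17.39 q6 -0.547 cmd -0.544 F [1.1 4.5 1.7] T [ 0.85 -0.2   0.  ] gap 0.609
17.64 q6 -0.497 cmd -0.494 F [1.1 4.3 2.1] T [ 0.86 -0.14  0.04] gap 0.611
17.89 q6 -0.447 cmd -0.444 F [1.2 6.2 1.1] T [ 0.89 -0.23  0.03] gap 0.613
18.14 q6 -0.397 cmd -0.394 F [0.3 5.3 1.6] T [ 0.88 -0.22  0.04] gap 0.617
18.39 q6 -0.347 cmd -0.344 F [0.5 5.7 2.6] T [ 0.87 -0.24  0.1 ] gap 0.613
18.64 q6 -0.297 cmd -0.294 F [0.5 4.9 2. ] T [ 0.83 -0.21  0.01] gap 0.613
18.89 q6 -0.247 cmd -0.244 F [1.8 5.9 1.2] T [ 0.92 -0.22  0.06] gap 0.612
19.14 q6 -0.197 cmd -0.194 F [0.2 4.6 1.9] T [ 0.86 -0.19  0.01] gap 0.613
19.39 q6 -0.147 cmd -0.144 F [0.9 5.3 2. ] T [ 0.93 -0.24  0.04] gap 0.612
19.64 q6 -0.097 cmd -0.094 F [1.2 4.9 1.5] T [ 0.86 -0.15 -0.02] gap 0.617
19.89 q6 -0.047 cmd -0.044 F [1.1 5.8 1.7] T [ 0.84 -0.19  0.02] gap 0.611
20.14 q6 0.003 cmd 0.006 F [0.6 4.9 2.1] T [ 0.87 -0.19  0.26] gap 0.612
20.39 q6 0.052 cmd 0.056 F [0.9 5.6 1. ] T [ 0.88 -0.23  0.45] gap 0.617
20.64 q6 0.102 cmd 0.106 F [1.4 5.1 2.4] T [ 0.85 -0.25  0.56] gap 0.611
STOP
```

Torque was flat and low, then rose steadily from q6 ≈ -0.04. I'll look to see whether this is the firm stop.

```bash
python3 - <<'E'
from h import *
g=eyes.grab_frame("scene");crop(g,190,170,320,265,6,"t2_s")
f=eyes.grab_frame("top");crop(f,340,150,500,265,5,"t2_t");st()
crop(g,260,200,310,240,14,"t2_z")
E
```

```text
20.74 p [ 0.5306 -0.0389  0.0459] F [2.2 5.5 1.6] T [ 0.85 -0.21  0.6 ] gap 0.611 q [-0.293  0.548  1.684 -0.     0.907  0.102]
```

View pics/t2_s.png

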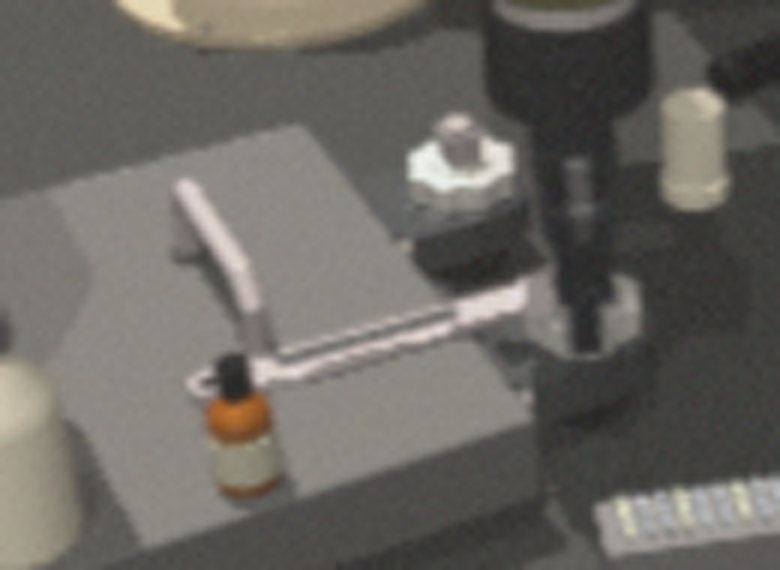

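View pics/t2_z.png

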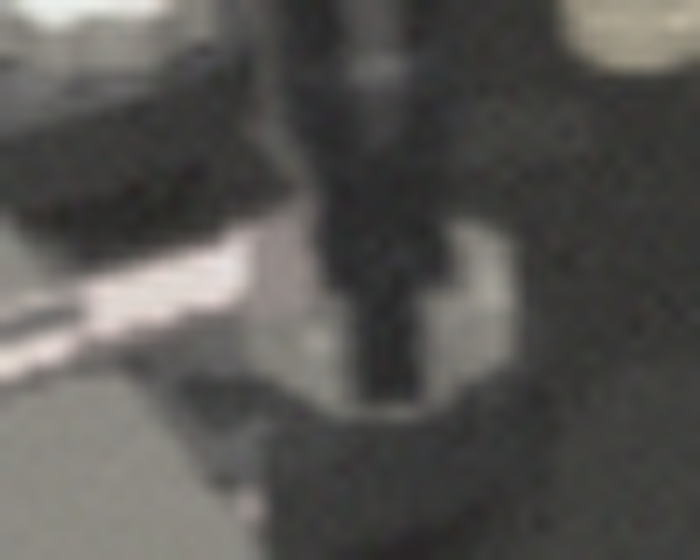

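View pics/t2_t.png

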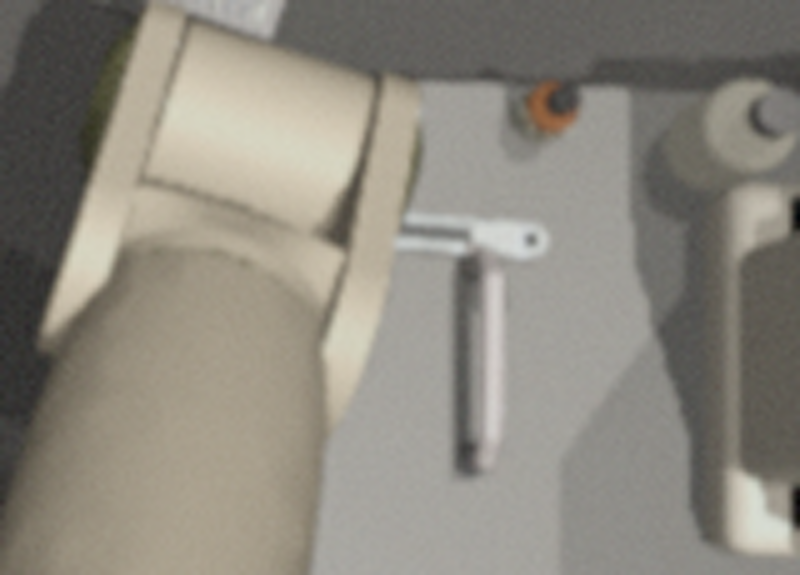

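The spanner hasn't moved since it met the post, so the rise is probably the nut's stop. To rule out a finger touching the spanner head, I'll open, wind back and re-grip at another angle. A tight nut will resist at once.

```bash
python3 - <<'E'
from h import *
env.release()
q=monitor.sense()["joints"].copy()
t=np.array(kinematics.ik([.5305,-.0395,.0447],quat(np.radians(-.5+30))));env.set_joints(t);st("back")
env.close_gripper(60);st("closed")
E
python3 turn.py 0.04 6 0.75
```

```text
back 22.05 p [ 0.5305 -0.0395  0.0447] F [-0.  -0.5  0.9] T [ 0.02  0.05 -0.08] gap 0.997 q [-0.295  0.551  1.683 -0.     0.908 -0.808]
closed 22.48 p [ 0.5309 -0.0393  0.0455] F [-1.5  1.9  7.5] T [0.41 0.16 0.05] gap 0.62 q [-0.294  0.55   1.682  0.     0.909 -0.809]
22.73 q6 -0.77 cmd -0.769 F [-1.3 -0.   2.7] T [0.23 0.04 0.34] gap 0.619
22.98 q6 -0.731 cmd -0.729 F [-0.9  1.5  3.5] T [0.33 0.11 0.53] gap 0.617
23.23 q6 -0.691 cmd -0.689 F [-1.3  1.7  4.2] T [0.35 0.16 0.71] gap 0.619
23.48 q6 -0.651 cmd -0.649 F [-0.6  2.5  4.5] T [0.36 0.25 0.77] gap 0.615
STOP
```

Torque rose immediately after the re-grip (0.34, 0.53, 0.71, 0.77 N m), so the nut is at its firm stop. I'll release it, back off and look.

```bash
python3 - <<'E'
from h import *
env.release();st("rel")
p=monitor.sense()["position"]
env.movel([p[0],p[1],.16],.15)
env.reach([.47,.12,.22],quat(np.radians(-45)));st("clear")
g=eyes.grab_frame("scene");crop(g,190,170,320,265,6,"t3_s")
f=eyes.grab_frame("top");crop(f,340,150,500,265,5,"t3_t")
np.save("f3.npy",f,allow_pickle=True)
E
```

```text
rel 23.91 p [ 0.5309 -0.0395  0.0454] F [0.3 1.5 0.3] T [-0.01  0.    0.01] gap 1.0 q [-0.295  0.55   1.682  0.     0.909 -0.649]
clear 26.12 p [0.47   0.1197 0.2196] F [-0.3  0.2  0.6] T [-0.03 -0.03  0.02] gap 1.004 q [ 0.007  0.235  1.632 -0.     1.276  0.792]
```

View pics/t3_t.png

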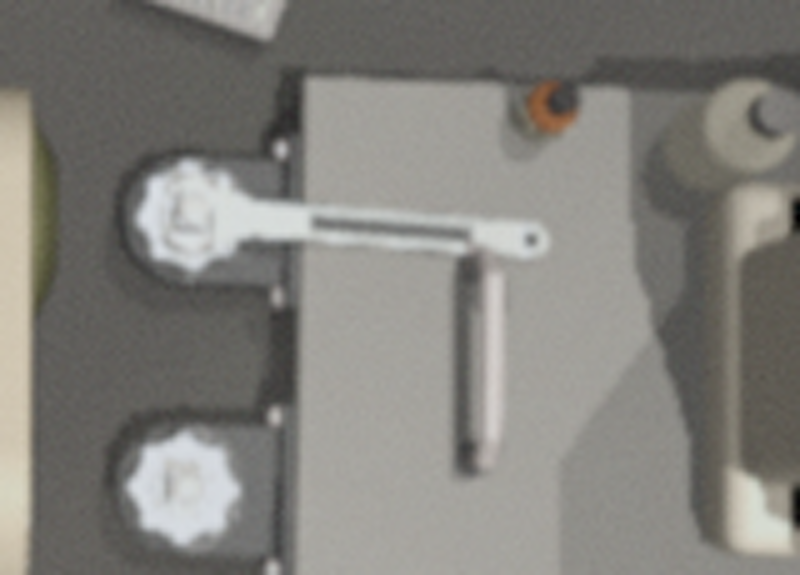

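View pics/t3_s.png

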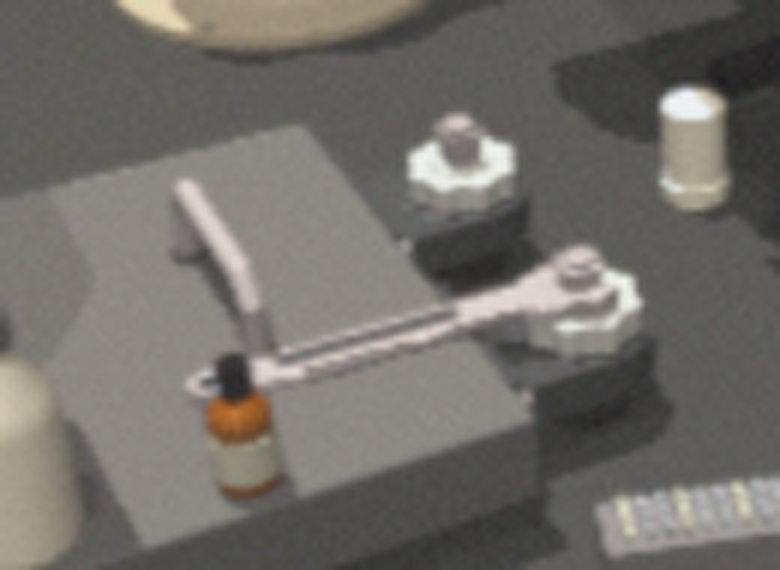

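The spanner is at the post with its handle hole at about (446,198), and the nut is fully on the lug. I'll measure the spanner's present pose for regrasping.

```bash
python3 - <<'E'
from meas import *
f=np.load("f3.npy",allow_pickle=True).item()
im=f["frame"].astype(float).mean(2)
L=[]
for x in range(404,433,2):
    c=im[186:206,x]
    k=np.where(c>187)[0];a,b=k[0],k[-1]
    up=a-1+(187-c[a-1])/(c[a]-c[a-1]);dn=b+(c[b]-187)/(c[b]-c[b+1])
    L.append((x,186+(up+dn)/2,dn-up))
L=np.array(L);P=cast(f,L[:,:2],.073);a=np.polyfit(P[:,1],P[:,0],1)
print(L[:,2].round(1));print("dx/dy",a[0],"x at -.039",np.polyval(a,-.039),"x at -.116",np.polyval(a,-.116),"res",(P[:,0]-np.polyval(a,P[:,1])).std())
h=cast(f,[446.1,197.7],.073);print("hole",h)
r=im[195:200,440:456].mean(0);print(r.astype(int));
for c in (448,449,450,451): print(c,cast(f,[c,197.8],.073).round(4))
E
```

```text
Traceback (most recent call last):
IndexError: index 0 is out of bounds for axis 0 with size 0
```

```bash
python3 - <<'E'
from meas import *
f=np.load("f3.npy",allow_pickle=True).item()
im=f["frame"].astype(float).mean(2)
for x in (402,410,420,430,436):print(x,im[186:206,x].astype(int))
print(im[194:202,438:456].astype(int))
E
```

```text
402 [157 161 162 158 163 188 194 172 160 170 191 188 156 152 161 163 162 161
 161 163]
410 [161 161 159 160 160 175 191 180 132 119 162 193 185 154 155 160 160 160
 159 160]
420 [160 159 158 161 159 162 181 188 165 127 122 167 196 185 159 156 160 158
 160 160]
430 [157 157 157 154 158 155 163 186 191 154 121 133 180 198 178 150 146 145
 138 133]
436 [158 157 157 154 154 156 154 171 194 207 212 209 194 164 141 133 127 123
 122 128]
[[190 192 193 191 191 188 187 182 181 177 163 155 155 154 157 154 157 155]
 [207 209 209 208 208 209 206 200 198 194 179 162 156 152 154 156 156 157]
 [211 209 208 212 210 212 206 187 181 188 193 176 157 156 156 156 155 154]
 [210 210 211 211 210 209 197 150 133 169 198 187 162 153 156 157 157 155]
 [207 209 210 212 210 211 197 153 130 170 200 189 166 157 154 155 157 157]
 [193 200 207 209 209 212 204 187 180 191 200 185 160 157 156 157 157 156]
 [171 181 188 193 197 204 209 205 196 191 186 169 158 157 156 158 158 155]
 [157 154 157 168 170 177 187 185 178 172 166 161 154 155 156 156 157 156]]
```

```bash
python3 - <<'E'
from meas import *
f=np.load("f3.npy",allow_pickle=True).item()
uv=np.array([[402,194.05],[410,194.65],[420,195.5],[430,196.3],[446,197.5],[449.6,197.7]])
P=cast(f,uv,.073);a=np.polyfit(P[:5,1],P[:5,0],1);print(P.round(4).tolist())
print(a, "x@-.0393",np.polyval(a,-.0393),"x@-.116",np.polyval(a,-.116),"yaw deg",90-np.degrees(np.arctan(a[0])))
E
```

```text
[[0.5269, -0.1014, 0.073], [0.5259, -0.1225, 0.073], [0.5243, -0.1488, 0.073], [0.5229, -0.1751, 0.073], [0.5208, -0.2172, 0.073], [0.5206, -0.2266, 0.073]]
[0.05270787 0.53221763] x@-.0393 0.5301462108554547 x@-.116 0.5261035173856526 yaw deg 86.9828535515574
```

```bash
python3 - <<'E'
from h import *
o=quat(np.radians(-3.0));p=[.5262,-.1173]
env.reach([*p,.16],o)
print(env.movel([*p,.0672],.1,guard=8));st("down")
env.close_gripper(50);st("closed")
# turn back a little about the foot's axis to unload post and flats
A=np.array([.5300,-.0400]);d=np.array(p)-A
for ang in (.5,1.0):
    r=R.from_euler("z",ang,degrees=True).as_matrix()[:2,:2]
    p2=A+r@d;env.movel([*p2,.0672],.02,frame=quat(np.radians(-3.0+ang)));st("unload")
print(env.movel([*p2,.075],.03,guard=12));st("up1")
print(env.movel([*p2,.1],.04,guard=12));st("up2")
g=eyes.grab_frame("scene");crop(g,190,150,320,245,6,"off_s")
E
```

```text
False
down 28.38 p [ 0.5266 -0.1174  0.0678] F [-0.   0.4  0.6] T [-0.01  0.05 -0.04] gap 1.004 q [-0.437  0.528  1.645 -0.     0.967 -0.384]
closed 29.02 p [ 0.5265 -0.1174  0.0675] F [0.9 0.4 3. ] T [ 0.13 -0.09  0.01] gap 0.178 q [-0.437  0.528  1.646  0.     0.967 -0.384]
unload 29.27 p [ 0.5267 -0.1174  0.0675] F [-2.3  0.3  5.3] T [ 0.03  0.45 -0.12] gap 0.172 q [-0.436  0.529  1.644 -0.     0.969 -0.393]
unload 29.52 p [ 0.5273 -0.1174  0.0675] F [-2.6  0.5  5.6] T [ 0.03  0.53 -0.15] gap 0.175 q [-0.436  0.53   1.642 -0.     0.97  -0.401]
True
up1 29.75 p [ 0.5269 -0.1173  0.0697] F [ 1.8 -1.8 -5.4] T [-0.38 -0.29 -0.16] gap 0.18 q [-0.436  0.527  1.641 -0.     0.976 -0.401]
False
up2 30.67 p [ 0.5276 -0.1175  0.1001] F [-0.2  0.1 -2.7] T [ 0.06 -0.03  0.01] gap 0.174 q [-0.436  0.486  1.614 -0.     1.045 -0.4  ]
```

View pics/off_s.png

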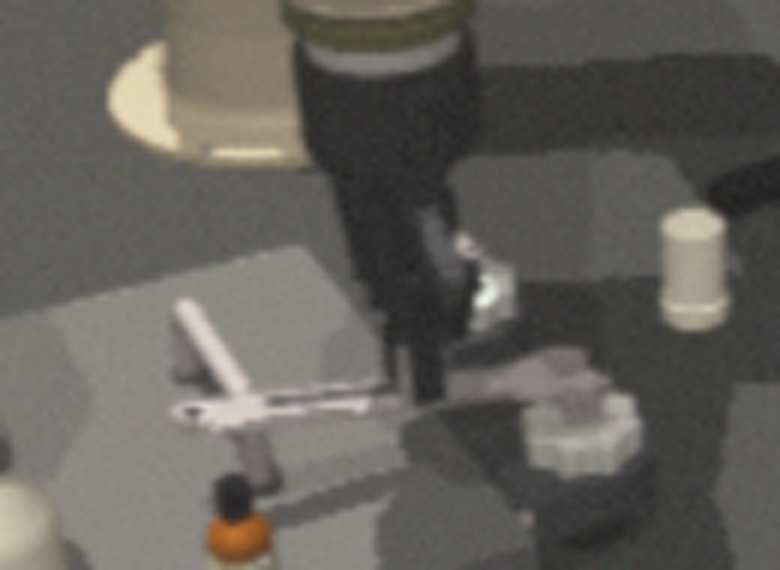

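The spanner is off the square, but the handle pitched up somewhat in the grip, with jaws low and tail high. I'll carry it back to the mat and let it pivot flat by pressing gently on the way down.

```bash
python3 - <<'E'
from h import *
s=monitor.sense()["position"];env.movel([s[0],s[1],.20],.12);st("lift")
yaw=np.radians(-1.06);u=np.array([np.cos(yaw),np.sin(yaw)])
p=np.array([.4310,.3836])+u*.109
env.reach([*p,.20],quat(yaw-np.pi/2))
env.movel([*p,.07],.12,guard=8);st("over")
g=eyes.grab_frame("scene");crop(g,310,130,460,250,5,"over_s");f=eyes.grab_frame("top");crop(f,320,140,460,270,5,"foot_after")
E
```

```text
lift 31.7 p [ 0.5272 -0.1173  0.1992] F [ 0.5 -0.2 -2.9] T [-0.01  0.01 -0.02] gap 0.17 q [-0.436  0.374  1.498 -0.     1.273 -0.4  ]
over 35.02 p [0.5404 0.3818 0.0709] F [-0.   0.8 -2.6] T [-0.   -0.   -0.01] gap 0.172 q [ 0.438  0.758  1.222 -0.     1.16   2.028]
```

View pics/over_s.png

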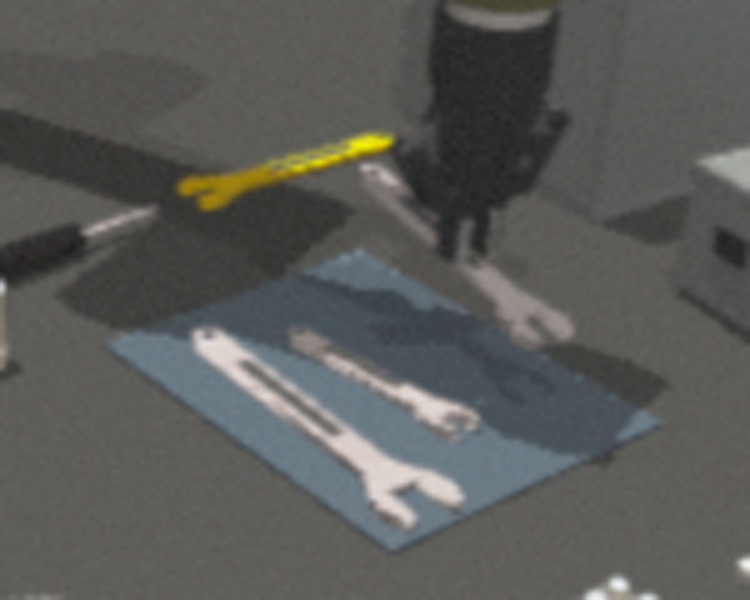

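View pics/foot_after.png

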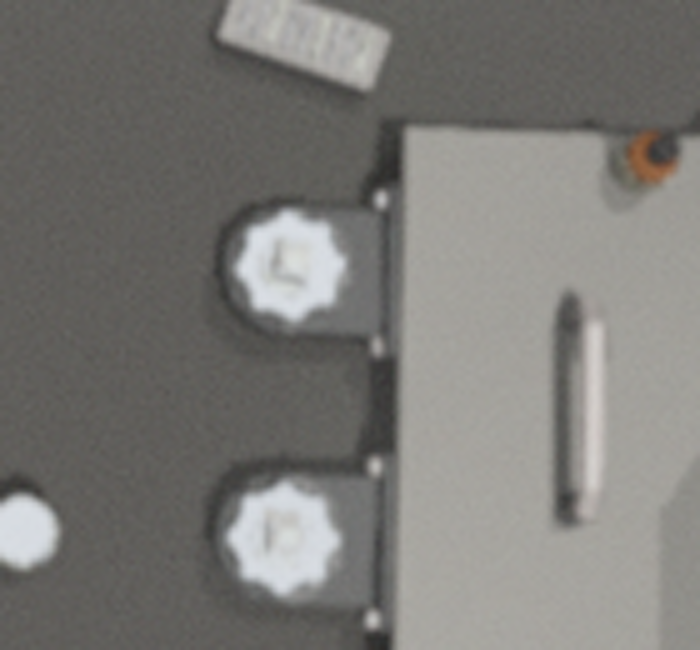

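The square has turned only a few degrees, which is within the play. Now I'll lower the spanner onto the mat.

```bash
python3 - <<'E'
from h import *
yaw=np.radians(-1.06);u=np.array([np.cos(yaw),np.sin(yaw)])
p=np.array([.4310,.3836])+u*.109
env.close_gripper(20)
for z,v in((.03,.08),(.0065,.03),(.0065,.02),(.0065,.02)):
    r=env.movel([*p,z],v,guard=10);s=st(str((z,r)))
    if s["position"][2]<.0075: break
g=eyes.grab_frame("scene");crop(g,310,130,460,250,5,"low_s")
E
```

```text
(0.03, False) 35.98 p [0.5401 0.3817 0.0301] F [ 0.1  0.2 -2.6] T [0.01 0.03 0.02] gap 0.176 q [0.438 0.808 1.247 0.    1.087 2.028]
(0.0065, True) 36.72 p [0.5398 0.3817 0.0073] F [-1.3  0.6  4.6] T [-0.02 -0.08  0.09] gap 0.177 q [0.439 0.837 1.257 0.    1.048 2.028]
```

View pics/low_s.png

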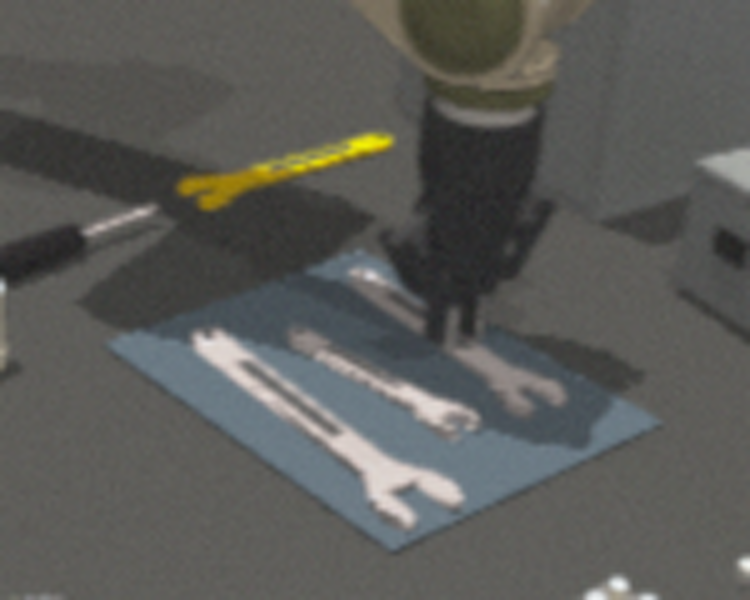

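It is down at the right height and looks flat. I'll release, retreat and check.

```bash
python3 - <<'E'
from meas import *
env.release()
p=monitor.sense()["position"];env.movel([p[0],p[1],.15],.12)
env.reach([.40,.08,.28],quat(np.radians(-45)));env.hold(.3);st("clear")
f=eyes.grab_frame("top");g=eyes.grab_frame("scene")
cv2.imwrite("pics/end_t.png",f["frame"][...,::-1]);crop(f,200,125,305,245,5,"end_mat");crop(f,345,150,500,265,5,"end_foot");crop(g,200,175,460,260,3,"end_s")
for P,b in spanner(f,.012,(205,130,300,245)):
    t,u,L,w=analyse(P);print("tail",t.round(4),"yaw",np.degrees(np.arctan2(u[1],u[0])).round(2),"L",L.round(4))
f0=np.load("f0.npy",allow_pickle=True).item()
d=cv2.absdiff(cv2.GaussianBlur(f0["frame"],(5,5),0),cv2.GaussianBlur(f["frame"],(5,5),0)).max(2)
cv2.imwrite("pics/end_diff.png",np.clip(d.astype(int)*3,0,255).astype(np.uint8))
E
```

```text
clear 40.43 p [0.4001 0.0802 0.2798] F [ 0.  -0.  -0.8] T [-0.04 -0.07  0.08] gap 0.997 q [-0.091  0.013  1.726  0.     1.403  0.694]
tail [0.4748 0.1763] yaw 177.48 L 0.0873
tail [0.4754 0.2943] yaw 9.03 L 0.1491
tail [0.431  0.3837] yaw -1.18 L 0.2006
tail [0.4432 0.2401] yaw 0.37 L 0.2423
```

View pics/end_t.png

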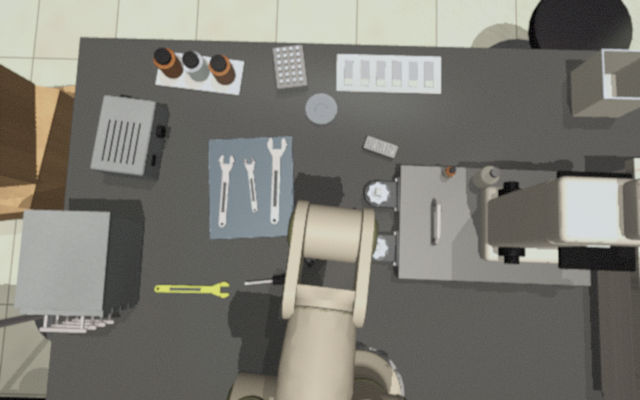

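View pics/end_foot.png

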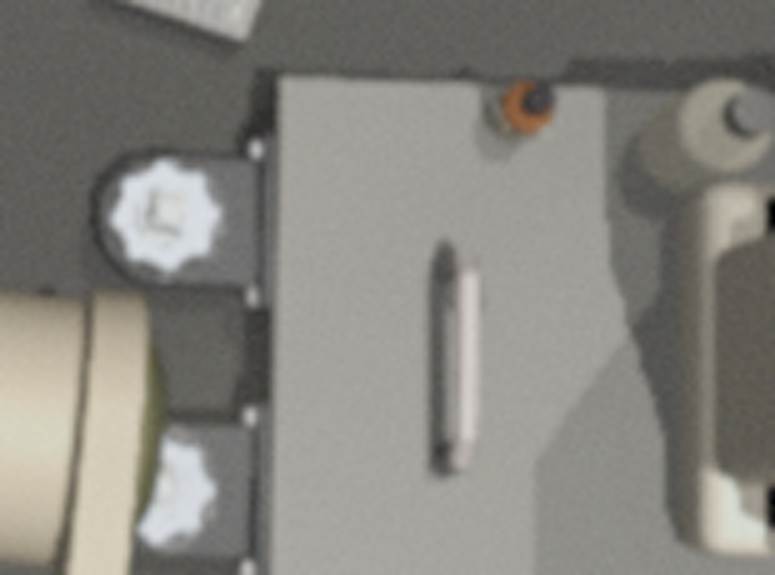

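View pics/end_diff.png

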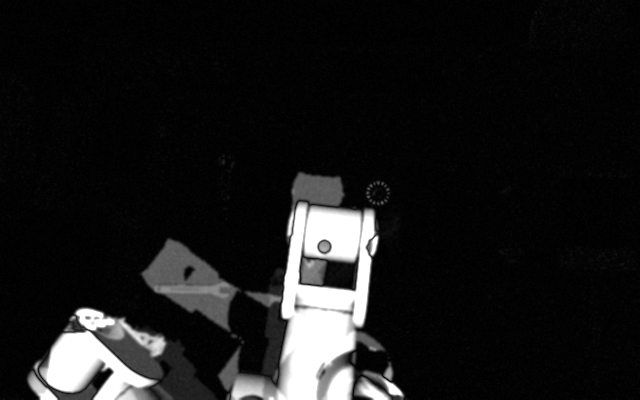

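View pics/end_s.png

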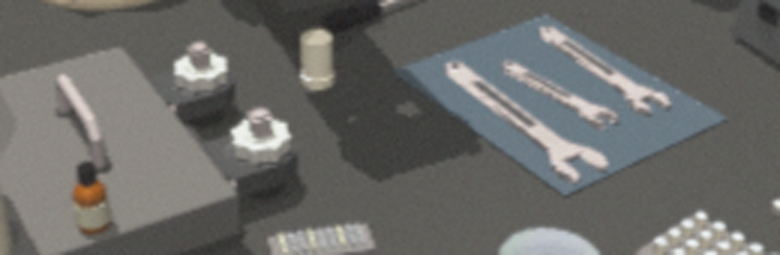

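The difference image shows only the nut rotation and the arm and its shadows. The spanner is flat within 0.1 mm and 0.1° of where it started, and the robot is clear. Handing in.

```bash
python3 -c "
from bench import job,monitor
print(job.hand_in(),monitor.sense()['clock'])"
```

```text
the job is handed in; nothing more can be done
the job is handed in; nothing more can be done
```

I tightened the far lock nut to its stop with the middle-sized spanner holding the screw against the lifting handle's post, then took the spanner off, laid it back on the mat and handed in. The clock read 40.4 s at the last check before handing in.

**Tightness:** Torque was near zero while the nut ran, then rose from about 0 to 0.6 N m. After I opened and re-gripped at another angle, it rose at once to 0.77 N m, so I take the nut to be at its stop. I could not read the nut's angle directly. The near-zero readings while it ran did not match the expected 0.3 N m; I put that down to friction relaxing at each pause.

**Screw setting:** The spanner stayed on the square until the nut was tight, with its handle against the post and not moving further. In the top view the square turned clockwise by only a few degrees, judged by eye.

**Spanner:** It tipped a little in the grip as it came off the square, and pivoted flat again when I pressed it gently onto the mat. Its measured tail position and yaw are within 0.1 mm and 0.12° of the start.

**Everything else:** The before/after image shows only the nut, the arm and its shadows changed. Around the arm, the scene view shows the near foot and the objective case still in place, but I did not measure them. Part of the screwdriver was hidden by the arm. Wrist forces stayed around 10 N in every reading.

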